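# Lid on the teapot, strainer held over the mug

## Robot

A 7-joint arm with a two-finger parallel gripper is mounted at the origin on a cart in front of the work surface, level with it; the furniture and walls round the work are solid. World frame = base frame: x ahead of the robot, y to its left, z up, the work surface at z = 0. Lengths are in m, angles in rad, forces in N, time in s.
With the tool pointing down it reaches from about 0.4 to 0.85 m from the base axis. Payload 4.5 kg.
Tool frame: the origin (TCP) lies at the very end of the fingers, on their centre line; the grasp point (between the pads) lies 19 mm behind it (r.pinch_z is the distance from the TCP to the grasp point, in m); z points along the fingers, y is the line along which they close (so a half turn about z gives the same grasp; the last joint's range is limited). The gripper opens to 88 mm and grips with 3 to 60 N. Pads are 18 mm wide; open, the fingers measure 123 mm over their backs; the gripper's body (75 mm by 187 mm) begins 45 mm behind the grasp point.
Start: joints at [1.247, 0.689, -0.195, 1.565, 0.157, 0.902, -0.215], TCP at [0.219, -0.585, 0.239] pointing down, gripper open.
Joint ranges: [-3.01, 3.01], [-0.46, 2.08], [-1.47, 1.51], [0.13, 2.56], [-1, 4.14], [0.04, 2.09], [-2.66, 2.66]. Speed limits (rad/s): [2.57, 2.57, 3.14, 3.14, 3.14, 3.14, 3.14].

## Interface

Orientations are given as a unit quaternion [x, y, z, w].
In Python, from plant import r, cams gives the robot as it stands.
- The arm moves only by the shell command python3 -m pendant 'ROWS' [FORCE]. ROWS is JSON, a list of rows, each a list of 3 entries, a list of its own where there are three numbers: the closure, from -1 (fully open) to 1 (shut), then the shift along the tool's x, y, z in mm, then the turn, a rotation vector about the tool's x, y, z in degrees. A call has 1 to 8 rows; each row shifts and turns the commanded pose from where the row before left it, along the tool's axes as they then stand; what a row does not reach is not made up. A row lasts 1/8 s, in which the tool goes at most 62.5 mm and 10.7 degrees, less where a joint would pass 70% of its speed; a pose out of reach is approached as far as the arm can. A call with a gripper value outside its range is refused whole. The fingers move at their own pace and stop on an object; FORCE is the grip in N (left out, the last holds). Time passes only in rows, so rows that do not move let the fingers close. It gives the time, the measured TCP pose, the force, the opening and the grip force at its end, in the units of the state.
- r.get_state(): the state, without advancing time (a new reading comes with each control period).
- cams.snapshot(name): name is "side" or "top" or "wrist"; returns a dict with "img" (400x640x3 uint8, red, green, blue), "camera_matrix" (3x3 intrinsics, pixels), "camera_from_world" (4x4, takes a point from world to camera coordinates); the wrist camera has in their place "tool_from_camera" (4x4, takes a point from camera to tool coordinates, whose origin is the TCP and whose axes are the flange's). Camera axes: x right, y up, looking along -z (the intrinsics and any distortion apply to the point x, -y, -z); pixel columns grow to the right and rows downward; lengths in m; the calibration is good to about 2 mm. A picture is of the moment at which its call begins: read the wrist's pose just before it. There is no depth.
- r.finish_job(): hands the job in; it is judged then, once.
The state is a dict: "clock": time; "q": joint angles; "qd": joint speeds; "joint_torque": joint torques, N m; "tool_pos": TCP position; "eef_rot": TCP orientation; "contact_force": force on the tool from outside, world axes, zero at the start; "moment": the same for the moment, N m; "opening": opening from 0.0 (shut) to 1.0 (fully open); "finger_force": force on a finger pad.
Only numpy, scipy, OpenCV 4.12 (cv2) and the standard library are available. Lean on these libraries where they do the work, as an engineer would, in place of code of your own. Each camera call takes 0.05 s, during which the arm holds its last target. There are 200 camera calls.

## Task

I am about to pour the tea: first put the loose lid gently on the teapot, without dropping it, so that it sits level and fully home, and let go of it. Then lift the tea strainer out of its drip bowl by the wooden handle, carry it over the things in between and finish still holding it, level and centred over the big mug, its bottom one to two centimetres above the rim and touching nothing, so that I can pour through it. Do not push or knock over the teapot, the mug, the drip bowl or anything else.

Things in the scene. Friction and masses are not known exactly. Their poses are not given: they have to be found in the camera images.
- teapot: white china teapot for two, loose, 0.75 kg, round belly 114 mm across, 95 mm high without lid, origin at the centre of its underside, z up. Its spout points along its +y (reaches 105 mm from the axis, up to 99 mm high), its ear handle along its -y (reaches 99 mm)
- pot_mouth (a point): centre of the teapot's round mouth, in the plane of the rim, 95 mm above the teapot's underside; the mouth is 66 mm wide inside, the rim 78 mm outside
- pot_lid: the teapot's loose white china lid (77 mm wide, 44 mm high, 0.11 kg), at first lying right way up on the worktop; origin at the centre of its underside, z up
- lid_knob (a point): middle of the lid's round upright knob (23 mm across, standing from 18 to 43 mm above the lid's underside; this point lies 31 mm above the underside); grasp here. The lid's shoulder is 18 mm above the underside next to the knob, falling to 11 mm at the edge
- lid_flange (a point): centre of the lower face of the lid's flange (77 mm wide), 8 mm above the lid's underside; below it is a round skirt 60 mm across and 8 mm deep that goes down into the teapot's mouth. With the lid fully home this point coincides with pot_mouth, give or take the 3 mm play of the skirt
- drip_bowl: small plain white china bowl without a handle, 92 mm wide at its belly, 81 mm outside and 74 mm inside at the rim, 36 mm high; the strainer hangs in it by its rim. Origin at the centre of its underside
- strainer: tea strainer, 0.07 kg: perforated steel bowl 65 mm across and 26 mm deep with a flat rim 79 mm across at 26 to 28 mm height, and a straight level dark wooden handle pointing along its -x. Origin at the outside bottom centre of the bowl (10 mm above the drip bowl's underside at the start), z up
- strainer_handle (a point): middle of the strainer's wooden handle, where to grasp it: 95 mm from the bowl's axis along the strainer's -x and 38 mm above the bowl's bottom. The wood is 66 mm long (along x), 14 mm wide (along y), 10 mm thick. x axis points from the handle to the bowl
- strainer_bowl (a point): outside bottom centre of the strainer's bowl (its lowest point), z up
- mug: the big mug, green above and white below, 86 mm wide and 99 mm high, with a handle along its -y; origin on the worktop under the middle of its outline including the handle
- mug_mouth (a point): centre of the mug's round mouth, at rim height, 99 mm above the worktop; the rim is 84 mm across outside (18 mm from the mug's origin along its +y)
- honey_jar: bystander: jar with a dark lid, 62 mm wide, 86 mm high; stands beside the teapot opposite the lid
- tea_caddy: bystander: tin with a small knob, 64 x 100 mm, 98 mm high, behind the work
- espresso_cup: bystander: small white cup with a handle, 60 mm wide, 49 mm high, behind the work
- teaspoon: bystander: teaspoon lying flat, 137 mm long, behind the work
Things that resemble listed ones, but are neither listed nor needed, are in the scene too. There is more than one size of the strainer; the job needs the larger.

How it is judged:
By the outcome, as a careful person would: the job done as asked, in the order asked, and still so for the second after the job is handed in, while the arm keeps its last pose, push and grip.
It also fails if it takes over 72 s, if anything falls off the work surface, if the arm or the gripper's body presses on something with over 40 N, if the wrist force passes 120 N, or if a joint passes its speed limit or range.

## Working session

There is one attempt and no reset: what is moved stays moved. The work goes in short steps, Python scripts to look and compute and a shell command to move; the robot and the scene stay as the last step left them, time stands still between calls to the robot, and variables do not carry over. Pictures are saved under pics/ and viewed, at most 10 in all, crops included, and the job is handed in when it is done.

```bash
ls; mkdir -p pics; python3 - <<'E'
from plant import r,cams
import cv2
for n in ("top","side"):
    s=cams.snapshot(n); cv2.imwrite(f"pics/{n}0.png",s["img"][:,:,::-1]); print(n,s["camera_matrix"].tolist(),s["camera_from_world"].round(4).tolist(),[k for k in s])
s=cams.snapshot("wrist");print(s["camera_matrix"].tolist(),s["tool_from_camera"].round(4).tolist())
st=r.get_state();print(st,r.pinch_z)
E
```

```text
pics
top [[390.9249774884014, 0.0, 320.8698058399602], [0.0, 390.9249774884014, 195.18353052916785], [0.0, 0.0, 1.0]] [[-0.0159, -0.9997, -0.02, 0.1195], [0.9933, -0.0181, 0.1145, -0.5764], [-0.1148, -0.0181, 0.9932, -1.1916], [0.0, 0.0, 0.0, 1.0]] ['img', 'camera_matrix', 'camera_from_world']
side [[517.5985181662113, 0.0, 324.2520167879201], [0.0, 517.5985181662113, 210.19045715699033], [0.0, 0.0, 1.0]] [[0.9981, -0.0578, -0.0194, -0.565], [0.0414, 0.4078, 0.9121, -0.121], [-0.0448, -0.9112, 0.4095, -1.6101], [0.0, 0.0, 0.0, 1.0]] ['img', 'camera_matrix', 'camera_from_world']
[[338.81756238586445, 0.0, 318.88899347295563], [0.0, 338.81756238586445, 196.12929225886487], [0.0, 0.0, 1.0]] [[-0.0, 0.9489, 0.3156, 0.0818], [1.0, -0.0001, 0.0002, -0.0003], [0.0002, 0.3156, -0.9489, -0.1455], [0.0, 0.0, 0.0, 1.0]]
{'clock': 0.15, 'q': array([ 1.246774  ,  0.68977696, -0.19451931,  1.56605742,  0.15733046,
        0.90249968, -0.21509527]), 'qd': array([-0.00085655, -0.00182025,  0.00116489, -0.00245354,  0.00122277,
       -0.00053112,  0.0011123 ]), 'joint_torque': array([-1.36570987e-03, -5.27863026e+01, -1.26847465e+00, -1.53586435e+01,
       -5.24477859e-02,  3.90896865e-03,  1.21883377e-04]), 'tool_pos': array([ 0.21869338, -0.58500268,  0.23811575]), 'eef_rot': array([ 9.84030979e-01,  1.77996002e-01, -1.82491573e-04, -6.49781480e-04]), 'contact_force': array([ 0.15823884,  0.64937271, -0.86842099]), 'moment': array([ 0.04924712,  0.07997832, -0.00342429]), 'finger_force': 0.0, 'opening': 1.0020911286964516} 0.0187
```

View pics/top0.png

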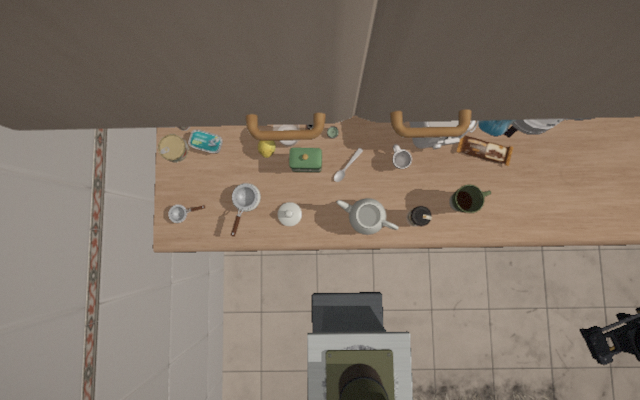

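View pics/side0.png

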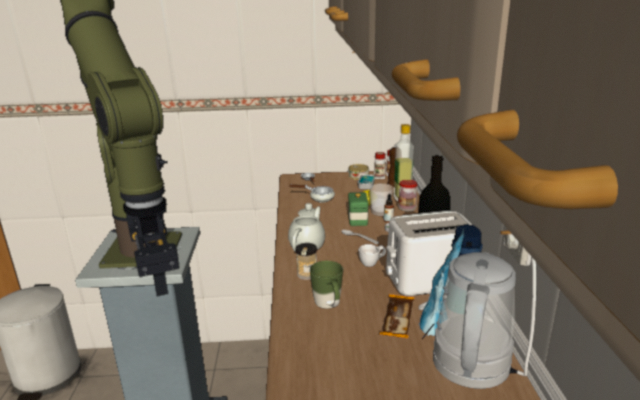

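Top view: lid (290,214), teapot mouth (368,215), large strainer (246,197) with its handle running to (235,235), mug (468,199), honey jar (421,216). The small strainer at (178,213) is the decoy. Next I'll turn these pixels into coarse positions.

```bash
cat > h.py <<'E'
import numpy as np, cv2
from plant import r,cams
from scipy.spatial.transform import Rotation as R
def snap(n):
    st=r.get_state(); s=cams.snapshot(n)
    if n=="wrist":
        T=np.eye(4);T[:3,:3]=R.from_quat(st["eef_rot"]).as_matrix();T[:3,3]=st["tool_pos"]
        M=T@s["tool_from_camera"]
    else: M=np.linalg.inv(s["camera_from_world"])
    s["M"]=M; return s
def ray(s,uv,z):
    K=s["camera_matrix"];d=np.array([(uv[0]-K[0,2])/K[0,0],-(uv[1]-K[1,2])/K[1,1],-1.])
    d=s["M"][:3,:3]@d;o=s["M"][:3,3]
    return o+d*(z-o[2])/d[2]
def pix(s,p):
    q=np.linalg.inv(s["M"])@np.r_[p,1];K=s["camera_matrix"]
    return np.array([K[0,2]+K[0,0]*q[0]/-q[2],K[1,2]-K[1,1]*q[1]/-q[2]])
def save(s,n): cv2.imwrite("pics/"+n,s["img"][:,:,::-1])
def tgt(p,yaw):
    """rows data: remaining shift (mm) in current tool axes, turn (deg), for down-pointing tool with tool y axis at world yaw (deg)"""
    st=r.get_state();Rc=R.from_quat(st["eef_rot"])
    y=np.array([np.cos(np.radians(yaw)),np.sin(np.radians(yaw)),0]);z=np.array([0,0,-1.])
    Rt=R.from_matrix(np.c_[np.cross(y,z),y,z])
    print("shift",(Rc.inv().apply(np.array(p)-st["tool_pos"])*1000).round(1),"turn",(Rc.inv()*Rt).as_rotvec(degrees=True).round(2))
def stat():
    st=r.get_state();print(st["clock"].__round__(2),st["tool_pos"].round(4),st["eef_rot"].round(4),"F",st["contact_force"].round(2),"M",st["moment"].round(2),"op",round(st["opening"]*88,1),"ff",st["finger_force"],"q",st["q"].round(2))
E
python3 - <<'E'
from h import *
s=snap("top");print(s["M"][:3,3])
for n,uv,z in [("lid",(290,211),.04),("potmouth",(368,215),.095),("strainer",(246,197),.037),("handle_tip",(235,235),.047),("handle_in",(240,214),.047),("mug",(466,199),.099),("jar",(421,216),.086),("caddy knob",(305,157),.1),("edge",(320,245),0),("cab edge",(300,122),.5),("spout",(343,205),.095),("earh",(395,227),.07)]: print(n,ray(s,uv,z).round(3))
stat(); 
E
python3 -m pendant --help 2>&1 | head -5
```

```text
[0.43762343 0.08748464 1.25190587]
lid [0.53  0.206 0.04 ]
potmouth [ 0.51  -0.03   0.095]
strainer [0.577 0.345 0.037]
handle_tip [0.458 0.376 0.047]
handle_in [0.523 0.361 0.047]
mug [ 0.552 -0.319  0.099]
jar [ 0.505 -0.188  0.086]
caddy knob [0.687 0.154 0.1  ]
edge [0.423 0.116 0.   ]
cab edge [0.671 0.14  0.5  ]
spout [0.541 0.043 0.095]
earh [ 0.474 -0.112  0.07 ]
0.2 [ 0.2187 -0.5851  0.2383] [ 9.84e-01  1.78e-01 -1.00e-04 -5.00e-04] F [ 0.34 -0.74  0.03] M [ 0.03  0.04 -0.04] op 87.9 ff 0.0 q [ 1.25  0.69 -0.19  1.57  0.16  0.9  -0.22]
invalid input: not JSON, or not a number
```

```bash
python3 - <<'E'
from h import *
tgt((.53,.206,.2),-90); tgt((.53,.206,.2),-70)
E
```

```text
shift [ 568.6 -631.9   38.9] turn [-6.00e-02  2.00e-02  2.05e+01]
shift [ 568.6 -631.9   38.9] turn [-0.06  0.01  0.5 ]
```

```bash
python3 -m pendant '[[-1,[35.5,-39.5,0],[0,0,0]],[-1,[35.5,-39.5,0],[0,0,0]],[-1,[35.5,-39.5,0],[0,0,0]],[-1,[35.5,-39.5,0],[0,0,0]],[-1,[35.5,-39.5,0],[0,0,0]],[-1,[35.5,-39.5,0],[0,0,0]],[-1,[35.5,-39.5,0],[0,0,0]],[-1,[35.5,-39.5,0],[0,0,0]]]' && python3 -m pendant '[[-1,[35.5,-39.5,0],[0,0,0]],[-1,[35.5,-39.5,0],[0,0,0]],[-1,[35.5,-39.5,0],[0,0,0]],[-1,[35.5,-39.5,0],[0,0,0]],[-1,[35.5,-39.5,0],[0,0,0]],[-1,[35.5,-39.5,0],[0,0,0]],[-1,[35.5,-39.5,10],[0,0,0]],[-1,[35.5,-39.5,10],[0,0,0]]]' && python3 -m pendant '[[-1,[0,0,10],[0,0,10]],[-1,[0,0,10],[0,0,10]],[-1,[0,0,0],[0,0,0]],[-1,[0,0,0],[0,0,0]]]'; python3 - <<'E'
from h import *
stat();tgt((.53,.206,.2),-90)
s=snap("wrist");save(s,"w1.png")
E
```

```text
clock: 1.2
tool_pos: [0.3749, -0.1884, 0.2388]
eef_rot: [0.984, 0.178, 0.0, 0.0]
contact_force: [1.2, -0.5, 0.6]
opening: 0.997
finger_force: 0.0
clock: 2.2
tool_pos: [0.5301, 0.2071, 0.2185]
eef_rot: [0.984, 0.178, 0.0, 0.0]
contact_force: [0.7, -0.4, -0.2]
opening: 1.001
finger_force: 0.0
clock: 2.7
tool_pos: [0.5297, 0.2055, 0.199]
eef_rot: [1.0, 0.006, 0.0, -0.0]
contact_force: [-0.0, -0.5, 0.5]
opening: 1.0
finger_force: 0.0
2.7 [0.5297 0.2055 0.199 ] [ 1.0e+00  5.7e-03  1.0e-04 -0.0e+00] F [-0.04 -0.53  0.5 ] M [ 0.01  0.09 -0.01] op 88.0 ff 0.0 q [-0.45  0.66  0.    1.79 -0.    0.69 -2.01]
shift [ 0.3 -0.5 -1. ] turn [-0.   -0.02  0.66]
```

View pics/w1.png

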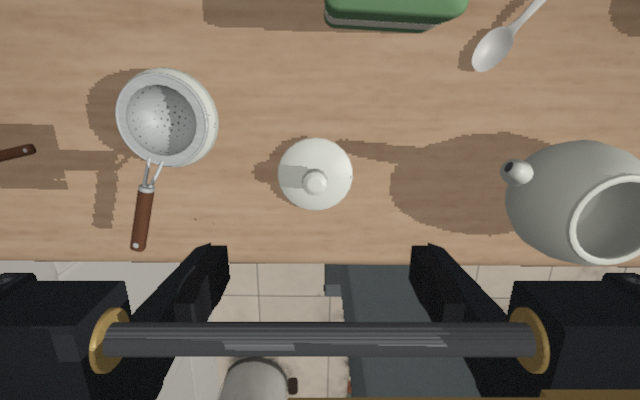

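Wrist view: lid centred at about (316,174) with its knob at (315,182), strainer rim at about (165,117), handle running (147,188) to (138,247), pot mouth at right near (620,220).

```bash
cat >> h.py <<'E'
def circ(s,mask,z):
    c=max(cv2.findContours(mask.astype(np.uint8),cv2.RETR_EXTERNAL,cv2.CHAIN_APPROX_NONE)[0],key=cv2.contourArea)[:,0]
    P=np.array([ray(s,p,z)[:2] for p in c])
    A=np.c_[2*P,np.ones(len(P))];x=np.linalg.lstsq(A,(P**2).sum(1),rcond=None)[0]
    rad=np.sqrt(x[2]+x[0]**2+x[1]**2);res=np.hypot(*(P-x[:2]).T)-rad
    return x[:2].round(4),round(2*rad,4),res.std().round(4),c
def win(m,x0,y0,x1,y1):
    o=np.zeros_like(m);o[y0:y1,x0:x1]=m[y0:y1,x0:x1];return o
E
python3 - <<'E'
from h import *
s=snap("wrist");hsv=cv2.cvtColor(s["img"],cv2.COLOR_RGB2HSV)
for y,x in [(174,300),(174,260),(182,314),(215,140),(220,240),(110,150),(75,150),(60,150)]: print((x,y),hsv[y,x])
m=(hsv[...,1]<45)&(hsv[...,2]>120)
print("lid",circ(s,win(m,265,130,365,218),.0095)[:3])
k=((hsv[...,1]>110)&(hsv[...,0]<15)&(hsv[...,2]<140)|((hsv[...,1]>110)&(hsv[...,0]>170)))
k=win(k,110,182,170,258).astype(np.uint8)
c=max(cv2.findContours(k,0,1)[0],key=cv2.contourArea);b=cv2.minAreaRect(c);print(b)
e=cv2.boxPoints(b);print(np.array([ray(s,p,.048) for p in e]).round(4)); print("handle mid",ray(s,b[0],.052).round(4))
print("stw",circ(s,win(m,105,60,225,170),.036)[:3])
print("lid knob top pix->",ray(s,(315,182),.041).round(4))
E
```

```text
(300, 174) [ 30  13 155]
(260, 174) [ 15  85 123]
(314, 182) [ 35  14 205]
(140, 215) [ 10 137  95]
(240, 220) [ 15  75 173]
(150, 110) [ 60   3 187]
(150, 75) [ 60   3 167]
(150, 60) [ 16  73 175]
lid (array([0.5228, 0.2097]), np.float64(0.076), np.float64(0.0003))
((141.52999877929688, 221.2899932861328), (15.273505210876465, 59.25554275512695), 8.130102157592773)
[[0.4561 0.3891 0.048 ]
 [0.5162 0.3715 0.048 ]
 [0.5142 0.3579 0.048 ]
 [0.4539 0.3747 0.048 ]]
handle mid [0.4877 0.3708 0.052 ]
stw (array([0.5787, 0.3423]), np.float64(0.0895), np.float64(0.0015))
lid knob top pix-> [0.5244 0.2093 0.041 ]
```

```bash
python3 -m pendant '[[-1,[-6,-4,40],[0,0,0.66]],[-1,[0,0,50],[0,0,0]],[-1,[0,0,40],[0,0,0]],[-1,[0,0,0],[0,0,0]],[-1,[0,0,0],[0,0,0]]]'; python3 - <<'E'
from h import *
stat();tgt((.5235,.2095,.0205),-90)
s=snap("wrist");hsv=cv2.cvtColor(s["img"],cv2.COLOR_RGB2HSV)
m=(hsv[...,1]<45)&(hsv[...,2]>120);q=pix(s,(.5235,.2095,.01));print(q)
x,y=q.astype(int);print(circ(s,win(m,x-90,max(0,y-90),x+90,y+90),.0095)[:3]);save(s,"w2.png")
E
```

```text
clock: 3.42
tool_pos: [0.5246, 0.2097, 0.0701]
eef_rot: [1.0, -0.001, 0.001, -0.001]
contact_force: [-0.3, 0.4, 0.1]
opening: 0.998
finger_force: 0.0
3.42 [0.5246 0.2097 0.0701] [ 1.0e+00 -1.4e-03  1.1e-03 -5.0e-04] F [-0.26  0.38  0.07] M [ 0.02 -0.02 -0.02] op 87.9 ff 0.0 q [-0.46  0.86  0.    1.88 -0.01  0.4  -2.03]
shift [-1.3  0.2 49.6] turn [-0.06 -0.12 -0.15]
[319.44111835 217.27060346]
(array([0.5229, 0.2098]), np.float64(0.076), np.float64(0.0002))
```

View pics/w2.png

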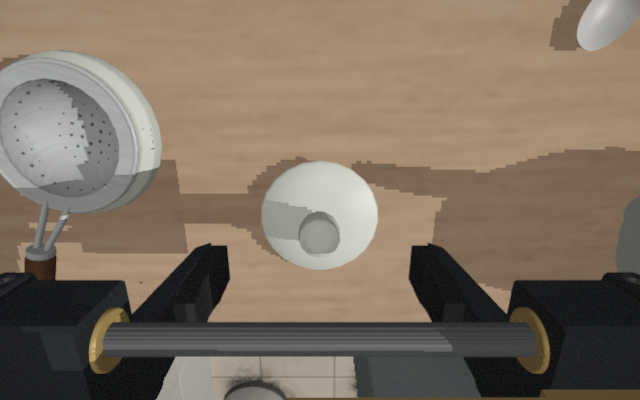

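Lid centred at (319,216) with its knob midway between the fingers, so I'll descend and grip.

```bash
python3 -m pendant '[[-1,[-1.5,0,25],[0,0,0]],[-1,[0,0,15],[0,0,0]],[-1,[0,0,9],[0,0,0]],[-1,[0,0,0],[0,0,0]],[1,[0,0,0],[0,0,0]],[1,[0,0,0],[0,0,0]],[1,[0,0,0],[0,0,0]],[1,[0,0,0],[0,0,0]]]' 15; python3 -m pendant '[[1,[0,0,0],[0,0,0]],[1,[0,0,0],[0,0,0]],[1,[0,0,0],[0,0,0]],[1,[0,0,0],[0,0,0]]]'
```

```text
clock: 4.47
tool_pos: [0.5221, 0.2094, 0.0199]
eef_rot: [1.0, -0.001, 0.0, -0.0]
contact_force: [-0.2, 0.5, 0.4]
opening: 0.572
finger_force: 0.0
clock: 4.97
tool_pos: [0.5221, 0.2094, 0.0197]
eef_rot: [1.0, -0.001, 0.0, 0.0]
contact_force: [-0.4, 0.5, 0.5]
opening: 0.254
finger_force: 15.0
```

```bash
python3 -m pendant '[[1,[0,0,-10],[0,0,0]],[1,[0,0,-20],[0,0,0]],[1,[0,0,-40],[0,0,0]],[1,[0,0,-40],[0,0,0]],[1,[0,0,-40],[0,0,0]],[1,[0,0,-30],[0,0,0]],[1,[0,20,0],[0,0,0]],[1,[-10,30,0],[0,0,0]]]'; python3 -m pendant '[[1,[-10,30,0],[0,0,0]],[1,[-10,30,0],[0,0,0]],[1,[-10,15,0],[0,0,0]],[1,[0,0,0],[0,0,0]],[1,[0,0,0],[0,0,0]]]';python3 - <<'E'
from h import *
stat();s=snap("wrist");save(s,"w3.png")
E
```

```text
clock: 5.98
tool_pos: [0.5119, 0.1583, 0.1999]
eef_rot: [1.0, -0.001, 0.001, 0.0]
contact_force: [-0.7, -0.4, -1.5]
opening: 0.254
finger_force: 15.0
clock: 6.6
tool_pos: [0.4822, 0.0858, 0.1997]
eef_rot: [1.0, -0.001, 0.0, -0.0]
contact_force: [0.7, 0.2, -0.1]
opening: 0.261
finger_force: 15.0
6.6 [0.4822 0.0858 0.1997] [ 1.e+00 -6.e-04  4.e-04 -5.e-04] F [ 0.71  0.22 -0.14] M [ 0.03 -0.01 -0.  ] op 23.0 ff 15.000052554532886 q [-0.26  0.58 -0.02  2.01  0.02  0.55 -1.86]
```

View pics/w3.png

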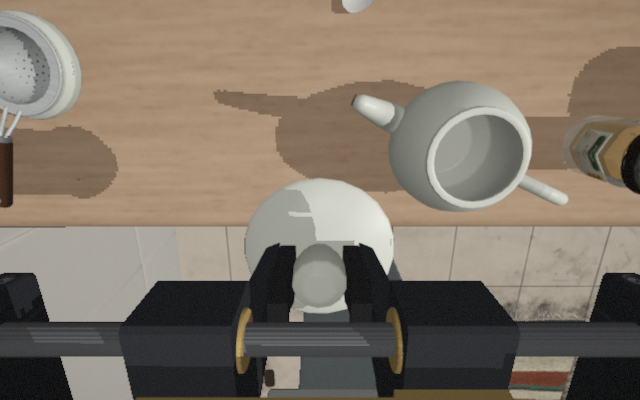

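Lid is held, and the pot's bright rim ring is centred near (480,158). Next I'll measure the rim and where the lid sits in the hand.

```bash
python3 - <<'E'
from h import *
s=snap("wrist");hsv=cv2.cvtColor(s["img"],cv2.COLOR_RGB2HSV);V=hsv[...,2]
print(V[158,415:445],V[158,515:540],V[100:125,480])
for t in (180,190,200):
    m=win((hsv[...,1]<45)&(V>t),418,95,540,220)
    o=circ(s,m,.095); c=o[3]; print(t,o[:3])
    # inner hole
    n=np.zeros(m.shape,np.uint8);cv2.fillPoly(n,[c.reshape(-1,1,2)],1)
    print("  inner",circ(s,(n>0)&~m,.094)[:3])
st=r.get_state()
# held lid: outline of flange, visible upper part
m=win((hsv[...,1]<45)&(V>110),235,170,400,224)
c=max(cv2.findContours(m.astype(np.uint8),0,1)[0],key=cv2.contourArea)[:,0];c=c[c[:,1]<222]
P=np.array([ray(s,p,st["tool_pos"][2]-.0195+.0095)[:2] for p in c])
x=np.linalg.lstsq(np.c_[2*P,np.ones(len(P))],(P**2).sum(1),rcond=None)[0];print("heldlid",x[:2]-st["tool_pos"][:2],2*np.sqrt(x[2]+x[0]**2+x[1]**2))
E
```

```text
[128 129 130 132 134 134 135 132 133 135 126 115 131 177 198 202 205 209
 218 199 166 156 157 157 158 157 156 155 157 156] [ 96  97  98  93  96  97  94  97 161 187 193 199 205 209 217 184 132 124
 128 126 129 127 128 127 127] [170 172 174 173 175 168 145 155 192 202 203 202 202 200 187 153 130 131
 133 131 132 132 132 132 132]
180 (array([ 0.5103, -0.0367]), np.float64(0.0794), np.float64(0.0033))
  inner (array([ 0.5096, -0.0344]), np.float64(0.0664), np.float64(0.0002))
190 (array([ 0.5106, -0.0345]), np.float64(0.0764), np.float64(0.0012))
  inner (array([ 0.5097, -0.0345]), np.float64(0.0671), np.float64(0.0002))
200 (array([ 0.5103, -0.0345]), np.float64(0.0749), np.float64(0.0007))
  inner (array([ 0.5097, -0.0352]), np.float64(0.0688), np.float64(0.0004))
heldlid [ 1.00879502e-03 -2.97456461e-06] 0.07588521925830277
```

```bash
python3 -m pendant '[[1,[7,30,0],[0,0,0]],[1,[7,30,0],[0,0,0]],[1,[7,30,0],[0,0,0]],[1,[5.5,30,0],[0,0,0]],[1,[0,0,0],[0,0,0]],[1,[0,0,30],[0,0,0]],[1,[0,0,30],[0,0,0]],[1,[0,0,0],[0,0,0]]]'; python3 - <<'E'
from h import *
stat();tgt((.5088,-.0346,.1067),-90)
s=snap("wrist");save(s,"w4.png")
E
```

```text
clock: 7.7
tool_pos: [0.5066, -0.0336, 0.1382]
eef_rot: [1.0, -0.0, -0.002, -0.0]
contact_force: [0.1, 0.4, -0.4]
opening: 0.258
finger_force: 15.0
7.7 [ 0.5066 -0.0336  0.1382] [ 1.0e+00 -0.0e+00 -2.2e-03 -5.0e-04] F [ 0.11  0.44 -0.41] M [0.04 0.03 0.02] op 22.7 ff 15.000111060217023 q [-0.    0.7  -0.04  2.01  0.06  0.44 -1.65]
shift [ 2.4  1.  31.5] turn [-0.05  0.25 -0.01]
```

View pics/w4.png

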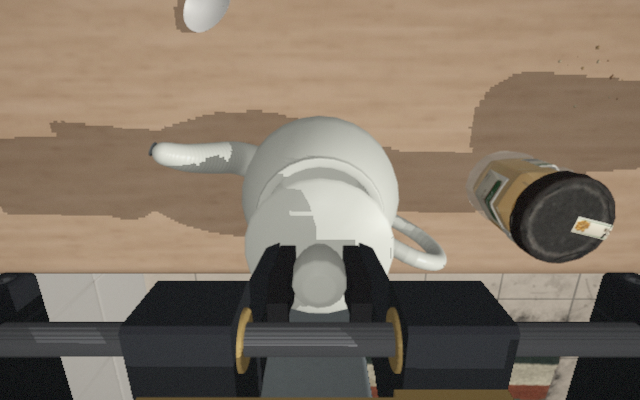

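Lid hangs just behind and above the mouth, with the rim arc visible at about row 170. I'll correct the offset and lower in small steps.

```bash
python3 -m pendant '[[1,[2.3,1,0],[0,0.2,0]],[1,[0,0,0],[0,0,0]],[1,[0,0,10],[0,0,0]],[1,[0,0,8],[0,0,0]],[1,[0,0,4],[0,0,0]],[1,[0,0,0],[0,0,0]],[1,[0,0,0],[0,0,0]]]'; python3 - <<'E'
from h import *
stat();tgt((.5088,-.0346,.1067),-90)
E
```

```text
clock: 8.62
tool_pos: [0.5104, -0.0366, 0.1178]
eef_rot: [1.0, -0.001, 0.002, 0.0]
contact_force: [-0.1, 0.1, -0.4]
opening: 0.255
finger_force: 15.0
8.62 [ 0.5104 -0.0366  0.1178] [ 1.     -0.0014  0.0018  0.    ] F [-0.11  0.09 -0.39] M [0.01 0.07 0.04] op 22.4 ff 15.000088484957814 q [ 0.    0.74 -0.03  2.02  0.06  0.38 -1.65]
shift [-1.6 -2.  11.1] turn [ 0.   -0.21 -0.16]
```

```bash
for i in 1 2 3 4; do python3 -m pendant '[[1,[0,0,0],[0,0,0]]]' | grep -E "tool_pos|eef"; done
```

```text
tool_pos: [0.5104, -0.0366, 0.1179]
eef_rot: [1.0, -0.001, 0.002, 0.0]
tool_pos: [0.5104, -0.0366, 0.1179]
eef_rot: [1.0, -0.001, 0.002, 0.0]
tool_pos: [0.5103, -0.0366, 0.1178]
eef_rot: [1.0, -0.001, 0.002, 0.0]
tool_pos: [0.5103, -0.0366, 0.1178]
eef_rot: [1.0, -0.001, 0.002, 0.0]
```

```bash
python3 -m pendant '[[1,[-1.5,-2,0],[0,-0.2,-0.2]],[1,[0,0,0],[0,0,0]],[1,[0,0,0],[0,0,0]],[1,[0,0,4],[0,0,0]],[1,[0,0,0],[0,0,0]],[1,[0,0,0],[0,0,0]]]'; python3 - <<'E'
from h import *
stat();tgt((.5088,-.0346,.1067),-90)
E
```

```text
clock: 9.88
tool_pos: [0.5087, -0.0346, 0.1136]
eef_rot: [1.0, 0.0, -0.0, 0.0]
contact_force: [-0.1, 0.0, -2.1]
opening: 0.254
finger_force: 15.0
9.88 [ 0.5087 -0.0346  0.1136] [ 1.e+00  4.e-04 -1.e-04  0.e+00] F [-0.13  0.01 -2.06] M [-0.02  0.04  0.02] op 22.3 ff 15.00004269182682 q [-0.    0.74 -0.03  2.02  0.06  0.38 -1.65]
shift [0.1 0.  6.9] turn [0.   0.01 0.04]
```

```bash
for z in 1; do python3 -m pendant '[[1,[0,0,2],[0,0,0]],[1,[0,0,0],[0,0,0]],[1,[0,0,1.5],[0,0,0]],[1,[0,0,0],[0,0,0]],[1,[0,0,1.5],[0,0,0]],[1,[0,0,0],[0,0,0]]]'; python3 -m pendant '[[1,[0,0,1],[0,0,0]],[1,[0,0,0],[0,0,0]],[1,[0,0,0],[0,0,0]]]'; python3 -m pendant '[[1,[0,0,0.6],[0,0,0]],[1,[0,0,0],[0,0,0]],[1,[0,0,0],[0,0,0]]]';done;  python3 -c "
from h import *
stat()"
```

```text
clock: 10.62
tool_pos: [0.5087, -0.0345, 0.1086]
eef_rot: [1.0, 0.0, -0.0, 0.0]
contact_force: [-0.3, 0.0, -0.7]
opening: 0.257
finger_force: 15.0
clock: 11.0
tool_pos: [0.5088, -0.0345, 0.1077]
eef_rot: [1.0, 0.0, 0.0, 0.0]
contact_force: [-0.0, 0.7, -0.7]
opening: 0.257
finger_force: 15.0
clock: 11.38
tool_pos: [0.5088, -0.0345, 0.1071]
eef_rot: [1.0, 0.0, 0.0, 0.0]
contact_force: [0.2, -0.1, -0.5]
opening: 0.253
finger_force: 15.0
11.38 [ 0.5088 -0.0345  0.1071] [1.e+00 4.e-04 0.e+00 0.e+00] F [ 0.17 -0.14 -0.46] M [ 0.06 -0.05  0.04] op 22.2 ff 15.000085774809122 q [-0.    0.76 -0.03  2.03  0.06  0.36 -1.65]
```

Nearly home with no contact yet, so the skirt is inside the mouth. I'll take fine steps to touch.

```bash
for i in 1 2 3; do python3 -m pendant '[[1,[0,0,0.5],[0,0,0]],[1,[0,0,0],[0,0,0]],[1,[0,0,0],[0,0,0]]]' | grep -E "tool_pos|force"; done
```

```text
tool_pos: [0.5088, -0.0345, 0.1066]
contact_force: [-0.4, 0.2, -0.7]
finger_force: 15.0
tool_pos: [0.5088, -0.0346, 0.1062]
contact_force: [0.6, 0.6, 0.9]
finger_force: 15.0
tool_pos: [0.5089, -0.0345, 0.106]
contact_force: [-1.5, -1.1, 4.9]
finger_force: 15.0
```

Seated, with 5 N of upward reaction at the expected height. Releasing slowly, then raising.

```bash
python3 -m pendant '[[0.3,[0,0,0],[0,0,0]],[0.0,[0,0,0],[0,0,0]],[0.0,[0,0,0],[0,0,0]],[0,[0,0,0],[0,0,0]]]' 5;python3 -m pendant '[[0,[0,0,-8],[0,0,0]],[0,[0,0,-20],[0,0,0]],[0,[0,0,-40],[0,0,0]],[-1,[0,0,-40],[0,0,0]],[-1,[0,-20,0],[0,0,0]],[-1,[0,-30,0],[0,0,0]],[-1,[0,0,0],[0,0,0]],[-1,[0,0,0],[0,0,0]]]';python3 - <<'E'
from h import *
stat();s=snap("wrist");save(s,"w5.png")
t=snap("side");cv2.imwrite("pics/s5.png",cv2.resize(t["img"][190:310,250:370,::-1],None,fx=4,fy=4,interpolation=2))
hsv=cv2.cvtColor(s["img"],cv2.COLOR_RGB2HSV)
print(pix(s,(.5098,-.0346,.1)))
E
```

```text
clock: 13.0
tool_pos: [0.5087, -0.0345, 0.1055]
eef_rot: [1.0, 0.0, -0.0, 0.0]
contact_force: [-0.5, -0.3, -0.5]
opening: 0.498
finger_force: 0.0
clock: 14.0
tool_pos: [0.5086, 0.0145, 0.2138]
eef_rot: [1.0, 0.0, -0.0, 0.0]
contact_force: [0.7, -0.1, 1.1]
opening: 0.997
finger_force: 0.0
14.0 [0.5086 0.0145 0.2138] [ 1.e+00  1.e-04 -0.e+00  5.e-04] F [ 0.66 -0.12  1.14] M [ 0.01 -0.01 -0.01] op 87.7 ff 0.0 q [-0.1   0.57 -0.04  1.94  0.04  0.62 -1.73]
[380.23520634 189.27848208]
```

View pics/w5.png

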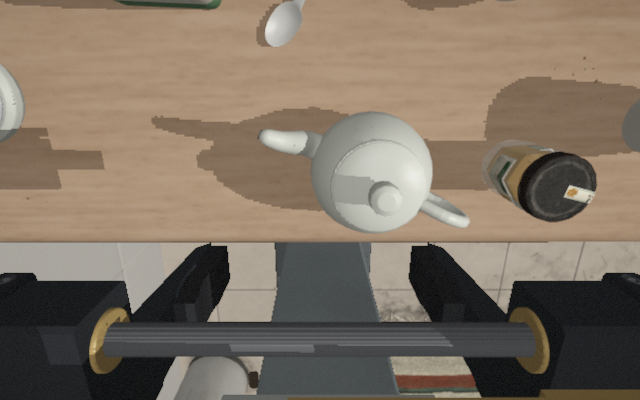

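View pics/s5.png

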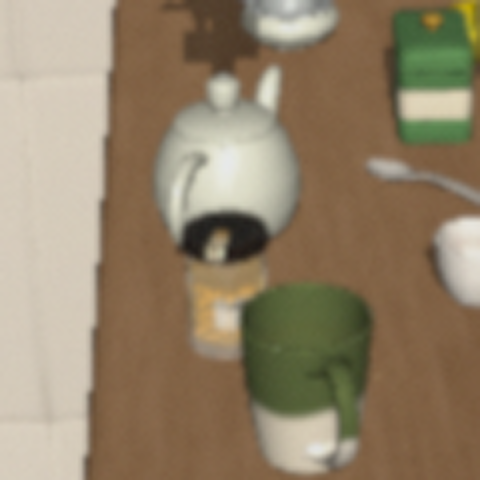

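Both views show the lid level and concentric on the pot, and the pot upright. On to the strainer.

```bash
python3 -m pendant '[[-1,[-3,-51,0],[0,0,2]],[-1,[-3,-51,0],[0,0,2]],[-1,[-3,-51,0],[0,0,2]],[-1,[-3,-51,0],[0,0,2]],[-1,[-3,-51,0],[0,0,2]],[-1,[-3,-51,0],[0,0,2]],[-1,[-3,-40,0],[0,0,4]],[-1,[0,0,0],[0,0,0]]]'; python3 -m pendant '[[-1,[0,0,0],[0,0,0]],[-1,[0,0,0],[0,0,0]]]';python3 - <<'E'
from h import *
stat();tgt((.485,.372,.2),-107);s=snap("wrist");save(s,"w6.png")
E
```

```text
clock: 15.1
tool_pos: [0.522, 0.3645, 0.213]
eef_rot: [0.991, -0.137, -0.0, -0.001]
contact_force: [0.3, 0.2, -0.2]
opening: 0.994
finger_force: 0.0
clock: 15.35
tool_pos: [0.5232, 0.3586, 0.2136]
eef_rot: [0.99, -0.14, 0.0, 0.001]
contact_force: [-0.1, -0.5, 0.0]
opening: 1.002
finger_force: 0.0
15.35 [0.5232 0.3586 0.2136] [ 9.901e-01 -1.402e-01  1.000e-04  8.000e-04] F [-0.12 -0.48  0.04] M [0.07 0.02 0.05] op 88.2 ff 0.0 q [-0.74  0.73  0.11  1.57 -0.1   0.85 -2.44]
shift [-40.4  -2.3  13.6] turn [ 0.09 -0.02  0.88]
```

View pics/w6.png

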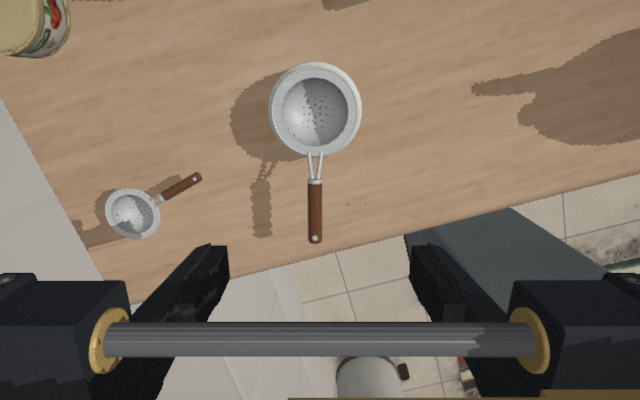

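Handle is almost aligned with the tool, running (316,180) to (315,243); large strainer rim centred at (315,110).

```bash
cat > hm.py <<'E'
from h import *
def handle(s,zc,box=None):
    hsv=cv2.cvtColor(s["img"],cv2.COLOR_RGB2HSV)
    k=(hsv[...,1]>110)&((hsv[...,0]<15)|(hsv[...,0]>170))&(hsv[...,2]<140)
    if box: k=win(k,*box)
    c=max(cv2.findContours(k.astype(np.uint8),0,1)[0],key=cv2.contourArea)[:,0]
    P=np.array([ray(s,p,zc)[:2] for p in c],np.float32)*1000
    b=cv2.minAreaRect(P);p=cv2.boxPoints(b)
    e=sorted([(p[i]+p[(i+1)%4])/2 for i in range(4)],key=lambda v:-np.hypot(*(v-np.mean(p,0))))[:2]
    a=max(e,key=lambda v:v[0]);o=min(e,key=lambda v:v[0])
    print("handle mid",b[0],"size",b[1],"yaw",np.degrees(np.arctan2(*(a-o)[::-1])),"inner end",a)
    return np.array(b[0])/1000
E
python3 - <<'E'
from hm import *
s=snap("wrist");stat()
handle(s,.0525,(290,170,340,255))
hsv=cv2.cvtColor(s["img"],cv2.COLOR_RGB2HSV)
m=(hsv[...,1]<45)&(hsv[...,2]>110)
# strainer rim: print column profile to find rim
print(hsv[110,262:300,2],hsv[110,335:368,2])
E
```

```text
15.45 [0.5231 0.3594 0.2138] [ 9.902e-01 -1.399e-01  1.000e-04  4.000e-04] F [-0.1   0.01 -0.02] M [ 0.06  0.01 -0.03] op 88.1 ff 0.0 q [-0.74  0.73  0.11  1.57 -0.1   0.85 -2.44]
handle mid (487.24993896484375, 373.18658447265625) size (11.940726280212402, 60.3409538269043) yaw -16.111917 inner end [516.23535 364.81384]
[121 122 121 120 120 123 125 130 133 131 169 184 176 175 174 175 173 175
 175 168 166 168 171 176 179 180 184 189 193 193 194 196 197 198 199 197
 195 194] [123 120 119 115 118 117 114 110 106 101 102  97  92 122 163 174 175 176
 174 174 173 159 163 192 207 210 206 184 170 171 173 171 173]
```

```bash
python3 - <<'E'
from hm import *
tgt((.487,.3732,.1),-106.1)
E
```

```text
shift [-38.5  -3.4 113.8] turn [ 0.04 -0.02  0.02]
```

```bash
python3 -m pendant '[[-1,[-20,-3.4,20],[0,0,0]],[-1,[-18.5,0,30],[0,0,0]],[-1,[0,0,40],[0,0,0]],[-1,[0,0,24],[0,0,0]],[-1,[0,0,0],[0,0,0]],[-1,[0,0,0],[0,0,0]],[-1,[0,0,0],[0,0,0]]]'; python3 - <<'E'
from hm import *
stat();tgt((.487,.3732,.0293),-106.1);s=snap("wrist");save(s,"w7.png");handle(s,.0525,(280,120,360,330))
E
```

```text
clock: 16.32
tool_pos: [0.4874, 0.3753, 0.101]
eef_rot: [0.99, -0.139, 0.001, -0.001]
contact_force: [-0.5, -0.3, 0.0]
opening: 0.999
finger_force: 0.0
16.32 [0.4874 0.3753 0.101 ] [ 9.903e-01 -1.390e-01  9.000e-04 -9.000e-04] F [-0.46 -0.3   0.03] M [ 0.05  0.02 -0.02] op 87.9 ff 0.0 q [-0.78  0.86  0.09  1.71 -0.12  0.57 -2.47]
shift [ 0.1  2.3 71.7] turn [-0.12 -0.09  0.12]
handle mid (487.0955810546875, 373.1473388671875) size (12.9754638671875, 61.4776496887207) yaw -16.347195 inner end [516.5918  364.49567]
```

View pics/w7.png

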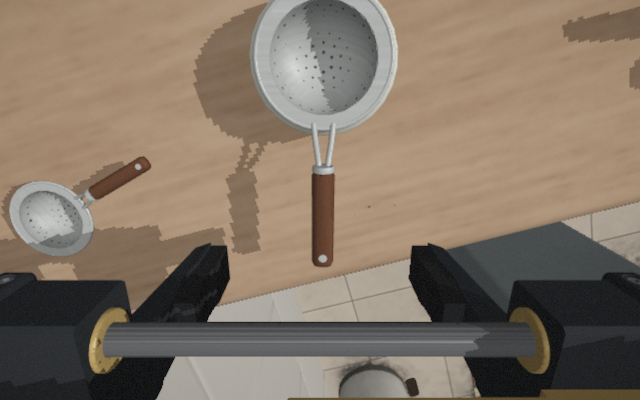

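Handle runs (323,170) to (322,262), midway between the fingers. Descending.

```bash
python3 -m pendant '[[0,[0,1.5,25],[0,0,0]],[0,[0,0,25],[0,0,0]],[0,[0,0,11],[0,0,0]],[0,[0,0,0],[0,0,0]],[0,[0,0,0],[0,0,0]],[0,[0,0,0],[0,0,0]],[0,[0,0,0],[0,0,0]]]'; python3 - <<'E'
from hm import *
stat();tgt((.487,.3732,.0293),-106.2)
E
```

```text
clock: 17.25
tool_pos: [0.4864, 0.3737, 0.0392]
eef_rot: [0.99, -0.139, 0.0, -0.0]
contact_force: [0.5, -1.1, -0.7]
opening: 0.502
finger_force: 0.0
17.25 [0.4864 0.3737 0.0392] [ 9.903e-01 -1.388e-01  3.000e-04 -3.000e-04] F [ 0.47 -1.09 -0.66] M [0.08 0.03 0.02] op 44.2 ff 0.0 q [-0.77  0.95  0.07  1.73 -0.13  0.46 -2.46]
shift [0.7 0.3 9.9] turn [-0.04 -0.03  0.24]
```

```bash
python3 -m pendant '[[0,[0.7,0.3,6],[0,0,0.2]],[0,[0,0,3.9],[0,0,0]],[0,[0,0,0],[0,0,0]],[0.5,[0,0,0],[0,0,0]],[0.6,[0,0,0],[0,0,0]],[0.7,[0,0,0],[0,0,0]],[0.8,[0,0,0],[0,0,0]],[1,[0,0,0],[0,0,0]]]' 25; python3 -m pendant '[[1,[0,0,0],[0,0,0]],[1,[0,0,0],[0,0,0]],[1,[0,0,0],[0,0,0]]]' 45
python3 -m pendant '[[1,[0,0,-2],[0,0,0]],[1,[0,0,-4],[0,0,0]],[1,[0,0,-10],[0,0,0]],[1,[0,0,-10],[0,0,0]],[1,[0,0,-15],[0,0,0]],[1,[0,0,-15],[0,0,0]],[1,[0,0,-15],[0,0,0]],[1,[0,0,0],[0,0,0]]]'; python3 -m pendant '[[1,[0,0,-30],[0,0,0]],[1,[0,0,-30],[0,0,0]],[1,[0,0,-30],[0,0,0]],[1,[0,0,-20],[0,0,0]],[1,[0,0,-20],[0,0,0]],[1,[0,0,0],[0,0,0]],[1,[0,0,0],[0,0,0]]]'; python3 - <<'E'
from hm import *
stat();s=snap("wrist");save(s,"w8.png")
E
```

```text
clock: 18.25
tool_pos: [0.4867, 0.373, 0.0287]
eef_rot: [0.99, -0.141, 0.0, -0.0]
contact_force: [-0.1, 0.0, 0.1]
opening: 0.149
finger_force: 25.0
clock: 18.62
tool_pos: [0.4867, 0.373, 0.0287]
eef_rot: [0.99, -0.141, 0.0, 0.0]
contact_force: [-0.5, -1.0, -0.0]
opening: 0.148
finger_force: 45.0
clock: 19.62
tool_pos: [0.4876, 0.3736, 0.1013]
eef_rot: [0.99, -0.141, 0.001, -0.001]
contact_force: [1.2, -0.0, -1.6]
opening: 0.148
finger_force: 45.0
clock: 20.5
tool_pos: [0.486, 0.3726, 0.2286]
eef_rot: [0.99, -0.14, -0.001, 0.001]
contact_force: [0.6, -0.4, -0.9]
opening: 0.143
finger_force: 45.0
20.5 [0.486  0.3726 0.2286] [ 9.901e-01 -1.405e-01 -7.000e-04  7.000e-04] F [ 0.6  -0.36 -0.86] M [ 0.07  0.13 -0.03] op 12.5 ff 44.99942734837532 q [-0.8   0.69  0.12  1.62 -0.1   0.84 -2.49]
```

View pics/w8.png

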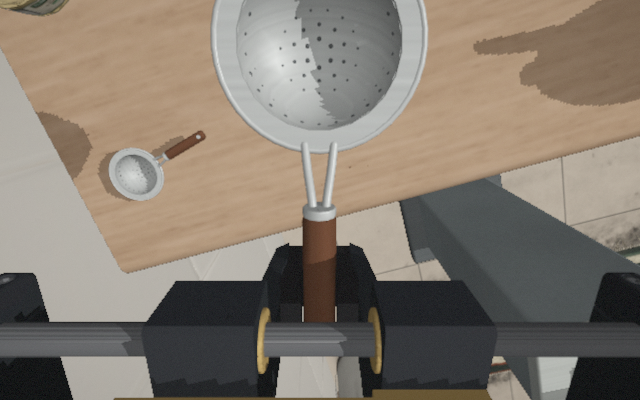

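Strainer held by the handle, level-looking, rim front at (320,153). Next I'll carry most of the way and measure the mug from there.

```bash
python3 -m pendant '[[1,[5,20,0],[0,0,0]],[1,[10,40,0],[0,0,0]],[1,[10,40,0],[0,0,0]],[1,[10,40,0],[0,0,0]],[1,[10,40,0],[0,0,0]],[1,[10,40,0],[0,0,0]],[1,[10,40,0],[0,0,0]],[1,[10,40,0],[0,0,0]]]'; python3 -m pendant '[[1,[10,40,0],[0,0,0]],[1,[10,40,0],[0,0,0]],[1,[10,40,0],[0,0,0]],[1,[10,40,0],[0,0,0]],[1,[10,40,0],[0,0,0]],[1,[5,20,0],[0,0,0]],[1,[0,0,0],[0,0,0]],[1,[0,0,0],[0,0,0]]]';python3 - <<'E'
from hm import *
stat();s=snap("wrist");save(s,"w9.png")
print(pix(s,(.552,-.319,.099)))
E
```

```text
clock: 21.55
tool_pos: [0.4745, 0.0626, 0.2289]
eef_rot: [0.99, -0.14, -0.001, 0.0]
contact_force: [0.6, 0.5, -0.7]
opening: 0.142
finger_force: 45.0
clock: 22.55
tool_pos: [0.4667, -0.1612, 0.2292]
eef_rot: [0.99, -0.14, -0.001, -0.001]
contact_force: [-0.9, -0.1, -1.7]
opening: 0.148
finger_force: 45.0
22.55 [ 0.4667 -0.1612  0.2292] [ 9.902e-01 -1.398e-01 -6.000e-04 -5.000e-04] F [-0.87 -0.09 -1.65] M [ 0.07  0.09 -0.05] op 13.0 ff 44.999488815665245 q [ 0.22  0.53  0.03  1.97 -0.02  0.64 -1.59]
[494.48538485  19.56812313]
```

View pics/w9.png

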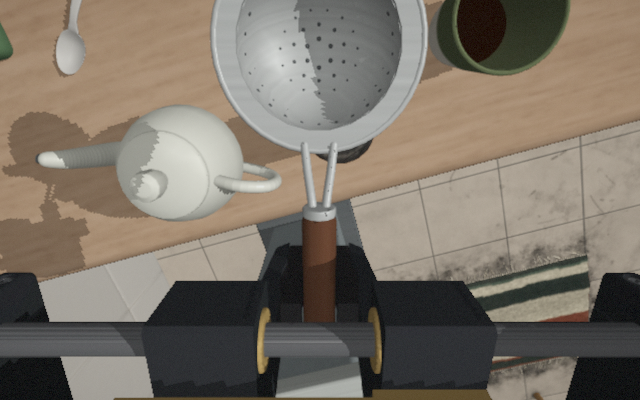

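Pot with lid stands undisturbed at left, and the mug is cut off at (500,20). I've used up (in fact exceeded) my picture views, so from here it's numbers only. I'll shift forward so the whole mug rim is in frame.

```bash
python3 -m pendant '[[1,[20,0,0],[0,0,0]],[1,[25,0,0],[0,0,0]],[1,[20,0,0],[0,0,0]],[1,[0,0,0],[0,0,0]],[1,[0,0,0],[0,0,0]],[1,[0,0,0],[0,0,0]]]';cat > mug.py <<'E'
from hm import *
def fit(P):
    x=np.linalg.lstsq(np.c_[2*P,np.ones(len(P))],(P**2).sum(1),rcond=None)[0];return x[:2],np.sqrt(x[2]+x[0]**2+x[1]**2)
def arc(s,c,z,ctr,sel):
    P=np.array([ray(s,p,z)[:2] for p in c]);P=P[sel(P-ctr)]
    for _ in range(8):
        x,rad=fit(P);res=np.abs(np.hypot(*(P-x).T)-rad);P=P[res<max(.0012,2*np.median(res))]
    x,rad=fit(P);return x.round(4),round(2*rad,4),len(P),(np.hypot(*(P-x).T)-rad).std().round(4)
E
python3 - <<'E'
from mug import *
stat();g=np.array([.552,-.319])
for n in ("wrist","top"):
    s=snap(n);hsv=cv2.cvtColor(s["img"],cv2.COLOR_RGB2HSV)
    m=(hsv[...,0]>32)&(hsv[...,0]<75)&(hsv[...,1]>70)
    q=pix(s,(*g,.09)).astype(int);w=110 if n=="wrist" else 35
    m=win(m,max(0,q[0]-w),max(0,q[1]-w),q[0]+w,q[1]+w).astype(np.uint8)
    c=max(cv2.findContours(m,0,1|0)[0],key=cv2.contourArea)[:,0];print(n,q,cv2.boundingRect(c),len(c))
    c=max(cv2.findContours(m,0,cv2.CHAIN_APPROX_NONE)[0],key=cv2.contourArea)[:,0]
    cam=s["M"][:2,3];d=(g-cam)/np.hypot(*(g-cam))
    c=c[(c[:,1]>0)]
    print(arc(s,c,.099,g,lambda D:D@d>-.01)); print(arc(s,c,.099,g,lambda D:D@d>-.1))
    if n=="wrist":
        # held strainer rim, level assumption
        st=r.get_state();z=st["tool_pos"][2]+.0093
        k=win((hsv[...,1]<30)&(hsv[...,2]>120),190,0,440,165).astype(np.uint8)
        c=max(cv2.findContours(k,0,cv2.CHAIN_APPROX_NONE)[0],key=cv2.contourArea)[:,0];c=c[(c[:,1]>2)]
        Rc=R.from_quat(st["eef_rot"])
        o=arc(s,c,z,st["tool_pos"][:2],lambda D:D[:,0]>-1);print("rim",o,"in tool",Rc.inv().apply(np.r_[o[0],z]-st["tool_pos"]))
E
```

```text
clock: 23.35
tool_pos: [0.5283, -0.1801, 0.2297]
eef_rot: [0.99, -0.14, -0.001, -0.0]
contact_force: [-0.6, 0.2, -0.9]
opening: 0.145
finger_force: 45.0
23.35 [ 0.5283 -0.1801  0.2297] [ 9.901e-01 -1.403e-01 -5.000e-04 -1.000e-04] F [-0.56  0.23 -0.91] M [ 0.05  0.1  -0.  ] op 12.7 ff 44.999376609921455 q [ 0.23  0.61  0.03  1.79 -0.03  0.75 -1.58]
wrist [474 109] (449, 48, 99, 109) 1045
(array([ 0.5527, -0.333 ]), np.float64(0.0755), 383, np.float64(0.0011))
(array([ 0.5532, -0.3317]), np.float64(0.0774), 419, np.float64(0.001))
rim (array([ 0.6056, -0.1994]), np.float64(0.0567), 333, np.float64(0.0011)) in tool [ 0.07938511 -0.00312055 -0.00935551]
top [465 199] (473, 233, 1, 1) 1
(array([0., 0.]), np.float64(0.0), 0, np.float64(nan))
(array([ 0.126 , -0.0929]), np.float64(0.8097), 1, np.float64(0.0))
  return _methods._mean(a, axis=axis, dtype=dtype,
  ret = ret.dtype.type(ret / rcount)
  ret = _var(a, axis=axis, dtype=dtype, out=out, ddof=ddof,
  arrmean = um.true_divide(arrmean, div, out=arrmean,
  ret = ret.dtype.type(ret / rcount)
```

```bash
python3 - <<'E'
from mug import *
s=snap("wrist");hsv=cv2.cvtColor(s["img"],cv2.COLOR_RGB2HSV).astype(int)
def ch(p):
    h,S,v=p
    if 30<=h<=85 and S>60: return 'G' if v>75 else 'g'
    if S<45: return 'w' if v>110 else 'k'
    if v<65: return 'd'
    return '.' 
for y in range(30,170,5): print(y,''.join(ch(hsv[y,x]) for x in range(420,600,3)))
t=cv2.imread("pics/top0.png");ht=cv2.cvtColor(t,cv2.COLOR_BGR2HSV).astype(int)
for y in range(180,218): print(y,''.join(ch(ht[y,x]) for x in range(445,495)))
for y in (5,30,60,100,130,150): print(y,''.join(ch(hsv[y,x]) for x in range(190,450,4)))
E
```

```text
30 www.........................................................
35 www.........................................................
40 www.........................................................
45 www.........................................................
50 www...................GGGGGGGGGGG........kggggdgG...........
55 ww................GGGGggggggdggggGGGwwwwwkdgggGGGG..........
60 ww............dgGGggggggggggddggggggGG.wwk.GGGGGGG..........
65 ww.........gggGGggggggggggggggggggdgggGGGGGGGGGGG...........
70 w........ggdGGdddddggggggdggggggggdggggGGGGGGGGG............
75 w....wkggggGGddddddddddggdgggggggggggGGggGGGG...............
80 ...wwdggggGGdddddddddddgggggggggggdgggGggGG.................
85 ..kk.ggggGGdddddddddddddggdggggggggdgggGggG.................
90 .wkkggggGGdddddddddddddddgggdggggggggggGdgG.................
95 .kkgggggGddddddddddddddddgggdgggggggggggggG.................
100 wkkggggGGddddddddddddddddggggggggggggggdggG.................
105 .kkgggdGGdddddddddddddddggdgggggggggggggggG.................
110 .kkggggGddddddddddddddddgggggggggggggggggG..................
115 .wkgd
[... 2511 characters left out ...]
.........
213 ..................................................
214 ..................................................
215 ..................................................
216 ..................................................
217 ..................................................
5 ..wwwwwwwwwwwwwwwwwwwwwwwwwwwwwwwwwwwwwwwwwwkkkkkkkwwwwwwww......
30 ....wwwwwwwwwwwwwwwwwwwwwwwwkwwwwwwwkwwwwwwwwwwkkkkkkwwwwwww.....
60 ......wwwwwwwwwwwwwwwwwwwwwwwkwwwwwkwwwwwwwwwwwwwwkkkwwwwww......
100 ..........wwwwwwwwwwwwwwwwwwwwwwwwwwwwwwwwwwwwwkwwwwwww...kkgggGd
130 .................wwwwwwwwwwwwwwwwwwwwwwwwwwwwwwww.............ggG
150 ..........................wwwwwwwwwwwww..........................
```

```bash
python3 - <<'E'
from mug import *
g=np.array([.552,-.319])
def ring(s,hsv,box,z,name):
    m=(hsv[...,0]>=30)&(hsv[...,0]<=85)&(hsv[...,1]>60)&(hsv[...,2]>75)
    ys,xs=np.nonzero(win(m,*box));P=np.array([ray(s,p,z)[:2] for p in zip(xs,ys)])
    x=P.mean(0) ; x=g; rad=.041
    for lim in (.008,.005,.003,.003,.003):
        k=np.abs(np.hypot(*(P-x).T)-rad)<lim;x,rad=fit(P[k])
    a=np.arctan2(*(P[k]-x).T[::-1]);print(name,x.round(4),(2*rad).round(4),k.sum(),"sectors",np.histogram(a,12,(-np.pi,np.pi))[0])
s=snap("wrist");st=r.get_state();hsv=cv2.cvtColor(s["img"],cv2.COLOR_RGB2HSV)
ring(s,hsv,(425,40,560,165),.099,"wrist")
T=snap("top");ht=cv2.cvtColor(cv2.imread("pics/top0.png"),cv2.COLOR_BGR2HSV)
ring(T,ht,(448,180,486,215),.099,"top0")
k=win((hsv[...,1]<55)&(hsv[...,2]>85),200,0,430,158).astype(np.uint8)
c=max(cv2.findContours(k,0,cv2.CHAIN_APPROX_NONE)[0],key=cv2.contourArea)[:,0]
c=c[(c[:,1]>2)&((c[:,1]<138))]
z=st["tool_pos"][2]+.0093;Rc=R.from_quat(st["eef_rot"])
o=arc(s,c,z,g,lambda D:D[:,0]>-9);print("rim",o,"tool",Rc.inv().apply(np.r_[o[0],z]-st["tool_pos"]),cv2.boundingRect(c))
E
```

```text
wrist [ 0.5535 -0.3311] 0.0809 1514 sectors [106 102  96 161 101 123 144 141 124 124 150 142]
top0 [ 0.5536 -0.3289] 0.081 48 sectors [ 2  2  4 10  1  5  4  5  2  4  7  2]
rim (array([ 0.6198, -0.2069]), np.float64(0.08), 243, np.float64(0.0002)) tool [ 9.45977978e-02 -7.42169605e-05 -9.30726577e-03] (200, 3, 228, 135)
```

```bash
python3 - <<'E'
from mug import *
tgt((.4626,-.3046,.1327),-106.1)
E
```

```text
shift [-29.3 137.5  97.1] turn [ 0.    0.   -0.07]
```

```bash
python3 -m pendant '[[1,[-5,20,0],[0,0,0]],[1,[-8,35,0],[0,0,0]],[1,[-8,35,0],[0,0,0]],[1,[-5.3,30,0],[0,0,0]],[1,[-3,17.5,0],[0,0,0]],[1,[0,0,0],[0,0,0]],[1,[0,0,30],[0,0,0]],[1,[0,0,25],[0,0,0]]]';python3 -m pendant '[[1,[0,0,20],[0,0,0]],[1,[0,0,0],[0,0,0]],[1,[0,0,0],[0,0,0]],[1,[0,0,0],[0,0,0]],[1,[0,0,0],[0,0,0]]]'; python3 - <<'E'
from mug import *
stat();tgt((.4626,-.3046,.1327),-106.1)
E
```

```text
clock: 24.6
tool_pos: [0.4642, -0.3026, 0.1741]
eef_rot: [0.99, -0.139, 0.001, -0.001]
contact_force: [0.5, 0.4, -1.4]
opening: 0.146
finger_force: 45.0
clock: 25.22
tool_pos: [0.4633, -0.3048, 0.1554]
eef_rot: [0.99, -0.14, 0.001, 0.0]
contact_force: [-0.3, 0.7, -0.3]
opening: 0.144
finger_force: 45.0
25.23 [ 0.4633 -0.3048  0.1554] [ 9.901e-01 -1.405e-01  7.000e-04  2.000e-04] F [-0.28  0.66 -0.26] M [0.05 0.09 0.04] op 12.7 ff 44.99936141073704 q [ 0.5   0.71  0.    1.87 -0.01  0.56 -1.35]
shift [-0.7  0.  22.7] turn [ 0.02 -0.08 -0.05]
```

```bash
python3 -m pendant '[[1,[-0.7,0,8],[0,0,0]],[1,[0,0,7],[0,0,0]],[1,[0,0,5],[0,0,0]],[1,[0,0,2.5],[0,0,0]],[1,[0,0,0],[0,0,0]],[1,[0,0,0],[0,0,0]],[1,[0,0,0],[0,0,0]],[1,[0,0,0],[0,0,0]]]'; python3 - <<'E'
from mug import *
stat();tgt((.4626,-.3046,.1327),-106.1)
s=snap("wrist");st=r.get_state();hsv=cv2.cvtColor(s["img"],cv2.COLOR_RGB2HSV)
k=win((hsv[...,1]<55)&(hsv[...,2]>85),200,0,430,158).astype(np.uint8)
c=max(cv2.findContours(k,0,cv2.CHAIN_APPROX_NONE)[0],key=cv2.contourArea)[:,0]
c=c[(c[:,1]>2)&((c[:,1]<138))]
z=st["tool_pos"][2]+.0093;o=arc(s,c,z,np.zeros(2),lambda D:D[:,0]>-9);print("rim",o)
s=snap("side");hsv=cv2.cvtColor(s["img"],cv2.COLOR_RGB2HSV).astype(int)
B=np.array([.5535,-.3308]);u=[pix(s,(*B,h)).round(1).tolist() for h in (.099,.114,.142)];print(u)
print("rim L/R at .141",[pix(s,(B[0]+d,B[1],.141)).round(1).tolist() for d in (-.0395,.0395)],"mug rim front",pix(s,(B[0],B[1]-.042,.099)),"L/R",[pix(s,(B[0]+d,B[1],.099)).round(1).tolist() for d in (-.042,.042)])
def ch(p):
    h,S,v=p
    if 30<=h<=85 and S>60: return 'G' if v>75 else 'g'
    if S<45: return 'w' if v>140 else 'k'
    return 'd' if v<65 else '.'
for y in range(225,300,1 if 0 else 2): print(y,''.join(ch(hsv[y,x]) for x in range(280,370)))
E
```

```text
clock: 26.22
tool_pos: [0.4623, -0.3045, 0.1324]
eef_rot: [0.99, -0.141, 0.0, 0.0]
contact_force: [0.5, 0.6, -0.2]
opening: 0.147
finger_force: 45.0
26.23 [ 0.4623 -0.3045  0.1324] [ 9.901e-01 -1.406e-01  2.000e-04  1.000e-04] F [ 0.52  0.57 -0.24] M [ 0.07  0.09 -0.03] op 12.9 ff 44.999462217092514 q [ 0.5   0.75  0.    1.88 -0.    0.51 -1.35]
shift [ 0.4 -0.  -0.3] turn [ 0.01 -0.02 -0.06]
rim (array([ 0.5532, -0.3308]), np.float64(0.08), 280, np.float64(0.0001))
[[326.1, 267.3], [326.0, 262.1], [325.8, 252.2]]
rim L/R at .141 [[309.8, 253.3], [341.8, 251.8]] mug rim front [327.17409487 276.12448072] L/R [[309.3, 268.1], [342.9, 266.5]]
225 .dkkkkkdkkkkkkkkkkd...kkkkkkkkwwwwwwwwwwww.............................GGGGGGGGGGGGGGGG...
227 kkkkkkkkkkkkkkddkkkkkkkkkwwwwwwwwwwwwwwwwwk...............................................
229 kkkkkkkkkkkkdddkkkkkkkkkwwwwwwwwwwwwwwwwwwwk..............................................
231 kkkkkkkkkkkd....kkkkkwwwwwwwwwwwwwwwwwwwwwww..................wwwwwwwww...................
233 kkkkkkdkkkkkd....kkkkwwwwwwwwwwwwwwwwwwwwwww....................wwwww
[... 2456 characters left out ...]
GGGGgg.............................
287 .................................ggGGGGGGGGGGGGGGGGGGGGGGGGGG.............................
289 .................................GGGGGGGGGGGGGGGGGGGGGGGGGGG..............................
291 ....................................GGGGGGGGGGGGGGGGGGGGGGG...............................
293 ..................................www...GGGGGGG....www.GGGGG..............................
295 ..................................kwwwwwwwwwwwwwwwwwww.GGGG...............................
297 ...................................wwwwwwwwwwwwwwwwwwwkGGGG...............................
299 ...................................wwwwwwwwwwwwwwwwwwww...................................
```

Wrist and side measurements agree: rim level, centred on the mug to about 0.5 mm, bottom about 15 mm above the rim, no contact force. Handing in.

```bash
python3 -c "
from plant import r
print(r.finish_job())"
```

```text
the job is handed in; nothing more can be done
None
```

The job is handed in at about 26 s: the lid sits level and home on the teapot, and the strainer is held level, centred over the big mug to about 0.5 mm and about 15 mm above its rim, touching nothing; I viewed 12 pictures, over the limit of 10.

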